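# Crack a test kiln's lid open with a wedge

### The job

The small test kiln on the bench has finished firing: press the stop button on its controller fully down and release it, then pick up the loose fired-clay wedge and push its thin end along the brick sill, into the recess under the front of the hinged lid, until the lid's front edge just lifts off, about 6 mm up. Lift the lid with the wedge only, never touching it with the gripper or opening it wider than a finger's breadth (12 mm), and leave the pots and jar where they are. Finish still gripping the wedge, flat on the sill with the lid resting on it: do not let go.

Things in the scene. Friction and masses are not known exactly. Their poses are not given: they have to be found in the camera images.
- kiln: Bench test kiln, fixed: steel box 240 x 240 mm, pale brick rim 130 mm above the bench. Origin: centre of its underside, on the bench; +x points from front to back (hinge side), z up. Mid-front a brick sill, 100 mm wide (y -50 to 50 mm), 30 mm thick, stands out 60 mm (x -180 to -120 mm), its top level with the rim, free air below and before it.
- lid: The kiln's hinged brick lid, 240 x 240 mm, 45 mm thick, 0.7 to 1.3 kg (3.5 to 6.5 N raise its front edge); falls shut if unsupported. Origin: middle of its back edge on the hinge line, 130 mm up; axes as the kiln's when shut. Under the middle of its front edge a recess 70 mm wide, 80 mm deep, 6 mm high, open to the front, takes the wedge.
- lid_edge (a point): Middle of the top front edge of the lid: 120 mm in front of the kiln's centre (kiln x = -120 mm), 175 mm above the bench when the lid is shut, 45 mm above the lid's underside. How far it has risen is the opening of the lid.
- wedge: Loose buff fired-clay wedge, 136 mm long, 30 mm wide, 0.16 kg, flat on the bench. Thick end: a grip block 40 mm long, 40 mm high (x -20 to 20 mm); from it a ramp runs to +x, 19 mm high at x = 20 mm, falling evenly to 3 mm at x = 116 mm (1 in 6). Origin: centre of the block's underside; +x towards the thin end, y across, z up.
- slot_mouth (a point): On top of the sill, in the middle of the recess's mouth below the lid's front edge (kiln x = -120 mm, y = 0, 130 mm up). The wedge, pushed level along the sill, meets the lid when its thin end is 18 mm past this point; from there the lid's front edge rises 1 mm for each 6 mm of push.
- wedge_tip (a point): Middle of the wedge's thin end, on its underside (wedge x = 116 mm).
- controller: Grey controller box, fixed on the bench, 85 x 85 mm and 55 mm high, with the stop button in the middle of its top. Origin: centre of its underside.
- stop_button (a joint): Travel of the stop button: 0 released, 0.006 m fully down (5 N); springs back by itself.
- stop_button_top (a point): Centre of the stop button's flat top (30 mm across), 77 mm above the bench when released; press straight down.
- glaze_jar: Bystander: white jar with steel lid, 64 mm across, 90 mm high. Origin: centre of its underside. It and the controller may have swapped places.
- mug: Bystander: white mug, 76 mm across, 80 mm high. Origin: centre of its underside.
- bowl: Bystander: black bowl, 140 mm across, 55 mm high. Origin: centre of its underside.
Things that resemble listed ones, but are neither listed nor needed, are in the scene too. What is shaped like the controller but purple or turquoise is not meant.

How it is judged:
By the outcome, as a careful person would: the job done as asked, in the order asked, and still so for the second after the job is handed in, while the arm keeps its last pose, push and grip.
It also fails if it takes over 48 s, if anything falls off the work surface, if the arm or the gripper's body presses on something with over 40 N, if the wrist force passes 120 N, or if a joint passes its speed limit or range.

### The arm

A 6-joint arm with a two-finger parallel gripper is mounted at the origin on the work surface. World frame = base frame: x ahead of the robot, y to its left, z up, the work surface at z = 0. Lengths are in m, angles in rad, forces in N, time in s.
With the tool pointing down it reaches from about 0.35 to 0.875 m from the base axis. Payload 4.2 kg.
Tool frame: the origin (TCP) lies at the very end of the fingers, on their centre line; the grasp point (between the pads) lies 19 mm behind it; z points along the fingers, y is the line along which they close (so a half turn about z gives the same grasp; the last joint's range is limited). The gripper opens to 87 mm and grips with 3 to 60 N. Pads are 19 mm wide; open, the fingers measure 117 mm over their backs; the gripper's body (75 mm by 190 mm) begins 51 mm behind the grasp point.
Start: joints at [1.478, 0.385, 0.008, 0, -1.194, -0.259], TCP at [0.215, 0.587, 0.192] pointing down, gripper open.
Joint ranges: [-3.14, 3.14], [-1.21, 2.06], [-1.07, 1.41], [-3.16, 2.05], [-2.99, -0.16], [-3.1, 3.1]. Speed limits (rad/s): [2.79, 2.79, 3.14, 3.14, 3.14, 3.14].

### API

Orientations are given as a 3x3 rotation matrix whose columns are the frame's x, y, z axes.
In Python, from rig import get_state, snapshot, camera_info, arm gives the robot as it stands. The module is installed in compiled form; this text tells all that it offers.
- The arm moves only by the tool drive_tool, never from a script. Its argument "deltas" is one flat list of numbers, 6 for each row, row after row: the shift along the tool's x, y, z in units of 40 mm (1.0 is 40 mm), then the turn, a rotation vector about the tool's x, y, z in degrees. A call has 1 to 12 rows; each row shifts and turns the commanded pose from where the row before left it, along the tool's axes as they then stand; what a row does not reach is not made up. A row lasts 1/12 s, in which the tool goes at most 41.7 mm and 7.16 degrees, less where a joint would pass 70% of its speed; a pose out of reach is approached as far as the arm can. A call is refused whole if a number of a shift passes 1 or a number of a turn 7.16, either way. A call with a gripper value outside its range is refused whole. "gripper" is the opening, from 0 (shut) to 1 (fully open), set as the call begins (left out, the last holds). The fingers move at their own pace and stop on an object; the grip force is fixed at half the most. Time passes only in rows, so rows that do not move let the fingers close. It gives the time, the measured TCP pose, the force, the opening and the grip force at its end, in the units of the state.
- get_state(): the state, without advancing time (a new reading comes with each control period).
- snapshot(name): name is "scene" or "top" or "wrist"; returns the picture (480x640x3 uint8, red, green, blue); there is no depth.
- camera_info(name): a dict with "fx", "fy", "cx", "cy" (pixels), "k1" (the pictures are not rectified: a ray, as slopes to the right and down, at radius r is drawn at 1 + k1 r^2 times it, then the intrinsics apply), "extrinsics" (4x4, takes a point from camera to world coordinates). Camera axes: x right, y up, looking along -z (the intrinsics and any distortion apply to the point x, -y, -z); pixel columns grow to the right and rows downward; lengths in m; the calibration is good to about 2 mm. A picture is of the moment at which its call begins: read the wrist's pose just before it. camera_info takes no time and is no camera call; for the wrist camera it gives the pose at the moment of the call.
- arm.sign_off(): hands the job in; it is judged then, once.
The state is a dict: "time": time; "q": joint angles; "joint_vel": joint speeds; "effort": joint torques, N m; "eef_pos": TCP position; "orientation": TCP orientation; "ft_force": force on the tool from outside, world axes, zero at the start; "ft_torque": the same for the moment, N m; "finger_gap": finger opening in m; "gripper_force": force on a finger pad.
Only numpy, scipy, OpenCV 4.12 (cv2) and the standard library are available. Lean on these libraries where they do the work, as an engineer would, in place of code of your own. Each camera call takes 0.05 s, during which the arm holds its last target. There are 200 camera calls.

## Working session

There is one attempt and no reset: what is moved stays moved. The work goes in short steps, Python scripts to look and compute and a tool call to move; the robot and the scene stay as the last step left them, time stands still between calls to the robot, and variables do not carry over. Pictures are saved under pics/ and viewed, at most 10 in all, crops included, and the job is handed in when it is done.

Besides the shell and the picture viewer there is one more tool, called after "Call:" as a command line: name --argument value ..., lists and objects as JSON in quotes. drive_tool: Moves the arm, as the interface text tells. Its arguments: {"type":"object","properties":{"deltas":{"type":"array"},"gripper":{"type":"number"}},"required":["deltas"]}

```bash
mkdir -p pics; cat > h.py <<'E'
import numpy as np, cv2
from rig import get_state, snapshot, camera_info, arm
def ray(c,u,v):
    xd=(u-c["cx"])/c["fx"]; yd=(v-c["cy"])/c["fy"]; x,y=xd,yd
    for _ in range(20):
        s=1+c["k1"]*(x*x+y*y); x,y=xd/s,yd/s
    T=np.array(c["extrinsics"]); return T[:3,3],T[:3,:3]@np.array([x,-y,-1.])
def plane(c,u,v,z):
    o,d=ray(c,u,v); return o+d*(z-o[2])/d[2]
def proj(c,p):
    T=np.array(c["extrinsics"]); q=T[:3,:3].T@(np.array(p)-T[:3,3]); x,y=q[0]/-q[2],-q[1]/-q[2]
    s=1+c["k1"]*(x*x+y*y); return c["cx"]+c["fx"]*x*s, c["cy"]+c["fy"]*y*s
E
python3 - <<'E'
from h import *
for n in("scene","top"):
    im=snapshot(n); cv2.imwrite(f"pics/{n}0.png",im[:,:,::-1]); c=camera_info(n); print(n,c["fx"],np.round(c["extrinsics"],3).tolist())
s=get_state(); print(s["time"],s["eef_pos"],s["orientation"],s["finger_gap"])
E
```

```text
scene 546.5001842628133 [[-0.427, -0.511, 0.746, 1.59], [0.904, -0.226, 0.363, 0.432], [-0.017, 0.829, 0.559, 0.889], [0.0, 0.0, 0.0, 1.0]]
top 527.1212730030751 [[0.005, 0.996, -0.092, 0.411], [-1.0, 0.006, 0.013, -0.072], [0.014, 0.092, 0.996, 1.36], [0.0, 0.0, 0.0, 1.0]]
0.1 [0.21514019 0.58614768 0.19105708] [[ 9.38708342e-01 -3.44711948e-01 -5.67990990e-04]
 [-3.44712390e-01 -9.38706364e-01 -1.93155449e-03]
 [ 1.32653154e-04  2.00895984e-03 -9.99997973e-01]] 0.08689717390653062
```

View pics/scene0.png

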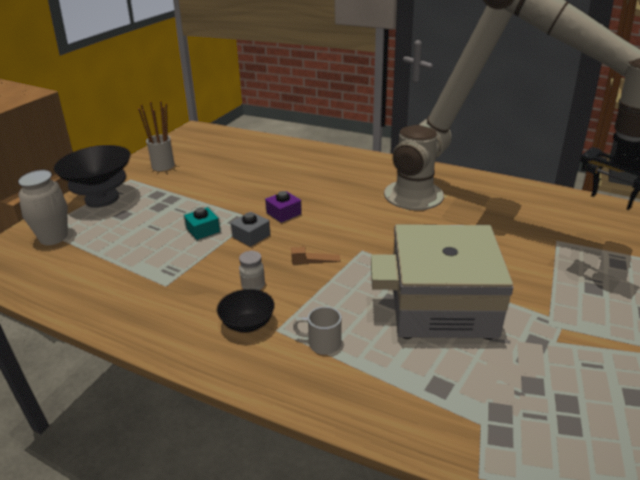

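View pics/top0.png

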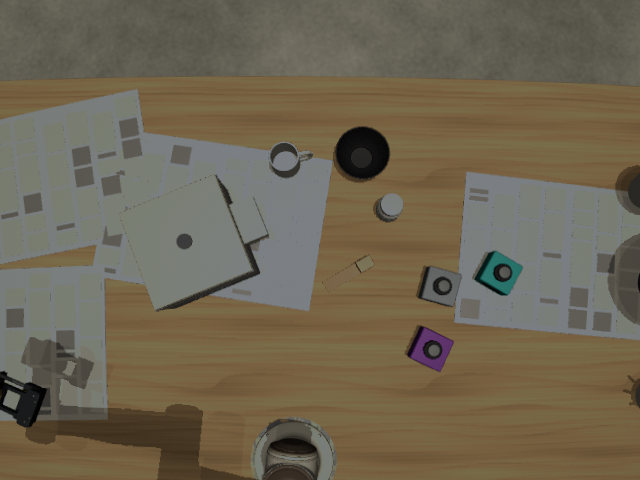

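The scene picture shows the grey controller at (250,228), the wedge at (300,257) and the kiln at (450,280). In the top view the grey controller is at (441,286) with its button at (443,286). The wedge block is at (365,264) with its thin end at (323,288), the kiln lid is centred around (189,242), and the sill is at (249,218), pointing right.

```bash
python3 - <<'E'
from h import *
im=cv2.imread("pics/top0.png"); 
a=cv2.resize(im[165:320,110:275],None,fx=4,fy=4,interpolation=cv2.INTER_CUBIC)
b=cv2.resize(im[245:310,310:475],None,fx=4,fy=4,interpolation=cv2.INTER_CUBIC)
b=cv2.convertScaleAbs(b,alpha=1.5)
a=cv2.convertScaleAbs(a,alpha=1.5)
cv2.imwrite("pics/a.png",a[:, :]) ; cv2.imwrite("pics/b.png",b)
c=camera_info("top")
for n,u,v,z in[("button",443,286,.077),("block",365,264,.04),("tip",323,288,.003),("jar",391,207,.09),("mug",284,157,.08),("bowl",362,153,.055),("sillend",262,218,.13)]: print(n,np.round(plane(c,u,v,z),3))
E
```

```text
button [ 0.441 -0.368  0.077]
block [ 0.496 -0.179  0.04 ]
tip [ 0.436 -0.074  0.003]
jar [ 0.633 -0.239  0.09 ]
mug [0.759 0.025 0.08 ]
bowl [ 0.778 -0.171  0.055]
sillend [0.598 0.071 0.13 ]
```

View pics/a.png

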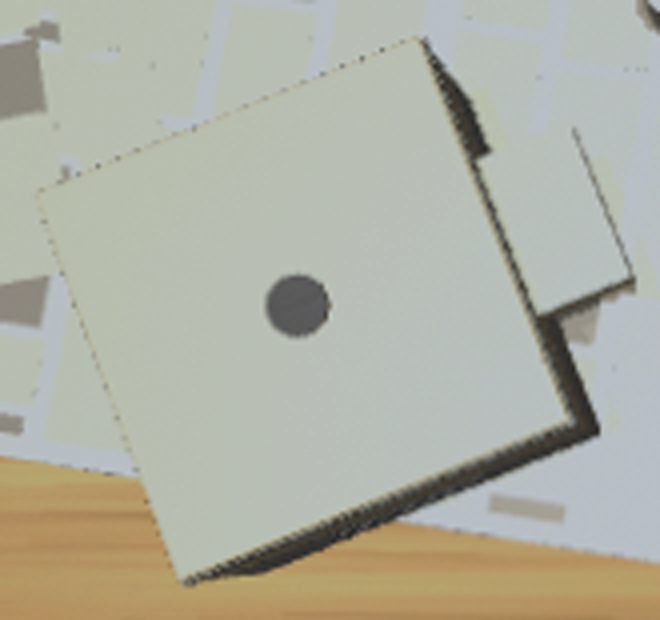

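View pics/b.png

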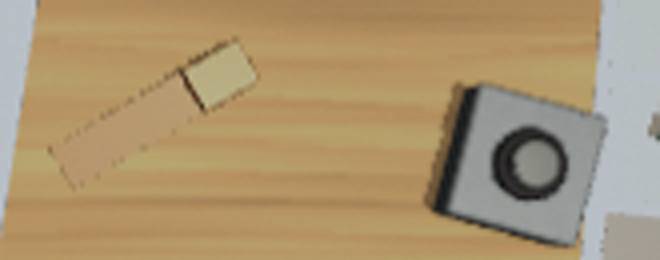

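The first crop shows the lid top's corners at (419,38), (40,190), (187,581) and (575,425), and the sill's outer corners at (574,128) and (633,279). In the second crop the block's corners are (237,40), (258,75), (207,110) and (183,70), the tip's are (52,150) and (76,188), and the button is at (538,163).

```bash
python3 - <<'E'
from h import *
c=camera_info("top")
P=lambda x,y,o,z: plane(c,(x+.5)/4-.5+o[0],(y+.5)/4-.5+o[1],z)
A=(110,165);B=(310,245)
L=np.array([P(x,y,A,.175) for x,y in[(419,38),(40,190),(187,581),(575,425)]])
S=np.array([P(x,y,A,.13) for x,y in[(574,128),(633,279)]])
print(np.round(L,4),np.round(S,4))
ctr=L.mean(0); d=(L[1]+L[2]-L[0]-L[3])/2; e=(L[2]-L[3]); 
ax=d; ax[2]=0; print("sides",np.linalg.norm(d),np.linalg.norm(L[0]-L[3])); ax/=np.linalg.norm(ax)
g=L[3]-L[0]+L[2]-L[1]; g/=np.linalg.norm(g); print("yaw",np.degrees(np.arctan2(ax[1],ax[0])),"side",np.degrees(np.arctan2(g[1],g[0])))
print("ctr",ctr,"from sill",S.mean(0)+.18*ax, "mouth",ctr-.12*ax,S.mean(0)+.06*ax)
W=np.array([P(x,y,B,.04) for x,y in[(237,40),(258,75),(207,110),(183,70)]]);T=np.array([P(x,y,B,.003) for x,y in[(52,150),(76,188)]])
w=W.mean(0);t=T.mean(0);print("block",w,"tip",t,np.linalg.norm((t-w)[:2]),np.degrees(np.arctan2(*(t-w)[1::-1])))
print("button",P(538,163,B,.077))
E
```

```text
[[0.6921 0.1774 0.175 ]
 [0.6032 0.3951 0.175 ]
 [0.3809 0.3013 0.175 ]
 [0.4705 0.0831 0.175 ]] [[0.6486 0.0929 0.13  ]
 [0.5587 0.0564 0.13  ]]
sides 0.2355040428834049 0.24083583246003937
yaw 112.25875267169428 side -157.0470674266191
ctr [0.53667591 0.23922564 0.175     ] from sill [0.53548226 0.24127342 0.13      ] mouth [0.58213071 0.12816772 0.175     ] [0.58093706 0.1302155  0.13      ]
block [ 0.49849221 -0.17894975  0.04      ] tip [ 0.4390697  -0.08069154  0.003     ] 0.11482905728033627 121.16381824605486
button [ 0.44218294 -0.37042641  0.077     ]
```

Call:
drive_tool --deltas '[0.6,0.5,-0.6,0,0,0,0.6,0.5,-0.6,0,0,0,0.765,0.6,0,0,0,0,0.765,0.6,0,0,0,0,0.765,0.6,0,0,0,0,0.765,0.6,0,0,0,0,0.765,0.6,0,0,0,0,0.765,0.6,0,0,0,0,0.765,0.6,0,0,0,0,0.765,0.6,0,0,0,0,0.765,0.6,0,0,0,0,0.765,0.6,0,0,0,0]' --gripper 0

```text
time: 1.1
eef_pos: [0.4515, 0.2, 0.2399]
orientation: [[0.939, -0.344, -0.0], [-0.344, -0.939, -0.0], [-0.0, 0.0, -1.0]]
ft_force: [0.5, 0.8, -0.3]
finger_gap: 0.0149
gripper_force: 0.0
```

Call:
drive_tool --deltas '[0.32,0.9,0,0,0,0,0.32,0.9,0,0,0,0,0.32,0.9,0,0,0,0,0.32,0.9,0,0,0,0,0.32,0.9,0,0,0,0,0.32,0.9,0,0,0,0,0.32,0.9,0,0,0,0,0.32,0.9,0,0,0,0,0.32,0.9,0,0,0,0,0.32,0.9,0,0,0,0,0.32,0.9,0,0,0,0]'

```text
time: 2.02
eef_pos: [0.4462, -0.2202, 0.2399]
orientation: [[0.939, -0.345, -0.0], [-0.345, -0.939, 0.0], [-0.0, -0.0, -1.0]]
ft_force: [2.1, 0.5, -0.2]
finger_gap: 0.0004
gripper_force: 0.0
```

Call:
drive_tool --deltas '[0.3,0.89,0,0,0,0,0.3,0.89,0,0,0,0,0.3,0.89,0,0,0,0,0.3,0.89,0,0,0,0,0,0,0,0,0,0]'

```text
time: 2.43
eef_pos: [0.4419, -0.3736, 0.2384]
orientation: [[0.937, -0.35, -0.002], [-0.35, -0.937, -0.0], [-0.002, 0.001, -1.0]]
ft_force: [0.5, 0.7, 0.3]
finger_gap: 0.0003
gripper_force: 0.0
```

```bash
python3 - <<'E'
from h import *
c=camera_info("wrist"); im=snapshot("wrist"); cv2.imwrite("pics/w0.png",im[:,:,::-1])
print(get_state()["eef_pos"],np.round(c["extrinsics"],3).tolist(),c["fx"])
for p in [(.4422,-.3704,.077),(.497,-.179,.04),(.4385,-.081,.003)]: print(np.round(proj(c,p)))
E
```

```text
[ 0.44188068 -0.37119129  0.23836514] [[-0.349, 0.899, 0.263, 0.513], [-0.937, -0.336, -0.097, -0.401], [0.001, -0.28, 0.96, 0.43], [0.0, 0.0, 0.0, 1.0]] 399.83547543389074
[319. 206.]
[121. 213.]
[ 85. 281.]
```

View pics/w0.png

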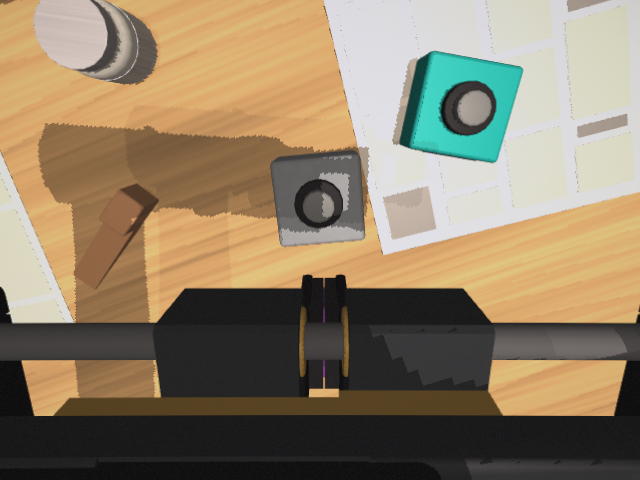

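The grey controller's button is at (322,203), predicted at (319,206), and the wedge block is at about (122,208), so both estimates hold. Now I'll press.

Call:
drive_tool --deltas '[0,0,0.9,0,0,0,0,0,0.95,0,0,0,0,0,0.95,0,0,0,0,0,0.95,0,0,0,0,0,0,0,0,0,0,0,0.1,0,0,0,0,0,0.1,0,0,0,0,0,0.1,0,0,0,0,0,0.05,0,0,0,0,0,0.05,0,0,0,0,0,0,0,0,0]'

```text
time: 3.4
eef_pos: [0.4432, -0.3687, 0.0747]
orientation: [[0.939, -0.345, 0.001], [-0.345, -0.939, -0.0], [0.001, 0.0, -1.0]]
ft_force: [-0.4, 0.3, -0.5]
finger_gap: 0.0002
gripper_force: 0.0
```

Call:
drive_tool --deltas '[0,0,0.05,0,0,0,0,0,0.05,0,0,0,0,0,0,0,0,0]'

```text
time: 3.65
eef_pos: [0.4427, -0.3685, 0.0698]
orientation: [[0.939, -0.345, -0.0], [-0.345, -0.939, 0.0], [-0.0, -0.0, -1.0]]
ft_force: [0.1, -0.2, -0.3]
finger_gap: 0.0002
gripper_force: 0.0
```

```bash
python3 - <<'E'
from h import *
c=camera_info("wrist"); s=get_state(); im=snapshot("wrist"); cv2.imwrite("pics/w1.png",im[:,:,::-1])
s2=get_state(); print(s["eef_pos"],s2["eef_pos"],s2["ft_force"],s2["ft_torque"],np.round(s2["effort"],2)); print(proj(c,s2["eef_pos"]))
E
```

```text
[ 0.44266369 -0.36850976  0.069807  ] [ 0.44269128 -0.36856758  0.06986795] [0.7854802  0.10478869 0.0115126 ] [ 0.03936442 -0.01443881  0.03340244] [ 1.000e-02 -3.753e+01  1.555e+01  3.390e+00  8.000e-02 -0.000e+00]
(np.float64(322.15775147227106), np.float64(270.90808058041773))
```

View pics/w1.png

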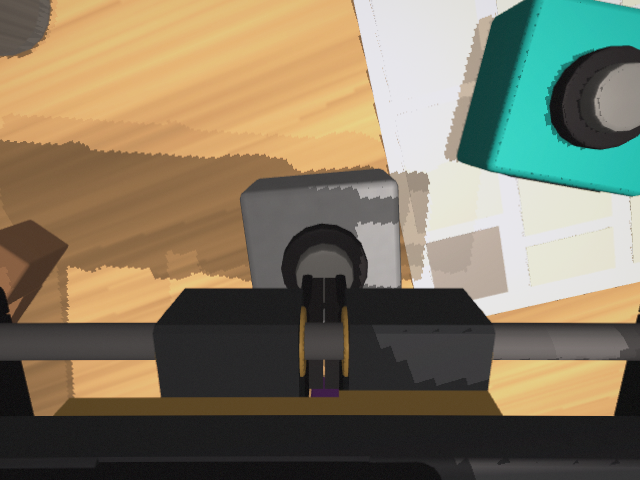

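The fingertips are over the button, whose top is near (324,262), but no force has shown yet. I'll step on down gently.

Call:
drive_tool --deltas '[0,0,0.05,0,0,0,0,0,0.025,0,0,0,0,0,0,0,0,0]'

```text
time: 3.95
eef_pos: [0.4427, -0.3685, 0.0667]
orientation: [[0.939, -0.345, -0.001], [-0.345, -0.939, 0.0], [-0.001, -0.0, -1.0]]
ft_force: [0.1, 0.4, 0.8]
finger_gap: 0.0006
gripper_force: 0.0
```

Call:
drive_tool --deltas '[0,0,0.05,0,0,0,0,0,0,0,0,0]'

```text
time: 4.12
eef_pos: [0.4427, -0.3685, 0.0647]
orientation: [[0.939, -0.345, -0.0], [-0.345, -0.939, 0.0], [-0.001, -0.0, -1.0]]
ft_force: [0.1, 0.4, -0.1]
finger_gap: 0.0006
gripper_force: 0.0
```

```bash
python3 - <<'E'
from h import *
c=camera_info("wrist"); im=snapshot("wrist"); s=get_state()
print(np.round(s["effort"],2),s["ft_force"],s["eef_pos"])
a=cv2.imread("pics/w1.png"); b=im[:,:,::-1]; cv2.imwrite("pics/w2.png",b)
A=np.hstack([cv2.resize(x[160:300,230:420],None,fx=2,fy=2,interpolation=cv2.INTER_CUBIC) for x in(a,b)])
cv2.imwrite("pics/cmp.png",cv2.convertScaleAbs(A,alpha=1.6))
for x,y,z in[(.4422,-.3704,.077),(.4422,-.3704,.071),(.4422,-.3704,.055)]: print(np.round(proj(c,(x,y,z)),1))
E
```

```text
[  0.   -37.64  15.41   3.36   0.08  -0.  ] [ 0.5750409  -0.31667706 -0.02906212] [ 0.44272942 -0.36851978  0.06480188]
[326.  279.9]
[326.  275.2]
[325.8 264. ]
```

View pics/cmp.png

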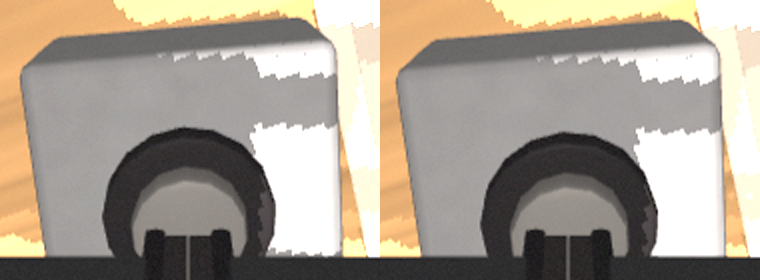

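The crops show the tips over the middle of the button disc, at about (324,276), and it has barely moved. I'll keep going down in small steps.

Call:
drive_tool --deltas '[0,0,0.05,0,0,0,0,0,0,0,0,0]'

```text
time: 4.33
eef_pos: [0.4427, -0.3685, 0.0627]
orientation: [[0.939, -0.345, -0.0], [-0.345, -0.939, 0.0], [-0.0, -0.0, -1.0]]
ft_force: [0.7, -0.3, -1.0]
finger_gap: 0.0007
gripper_force: 0.0
```

Call:
drive_tool --deltas '[0,0,0.05,0,0,0,0,0,0,0,0,0]'

```text
time: 4.5
eef_pos: [0.4427, -0.3685, 0.0607]
orientation: [[0.939, -0.345, -0.001], [-0.345, -0.939, 0.0], [-0.001, -0.0, -1.0]]
ft_force: [-0.6, -0.6, 0.1]
finger_gap: 0.0003
gripper_force: 0.0
```

Call:
drive_tool --deltas '[0,0,0.05,0,0,0,0,0,0.04,0,0,0,0,0,0,0,0,0]'

```text
time: 4.75
eef_pos: [0.4426, -0.3685, 0.057]
orientation: [[0.939, -0.345, -0.001], [-0.345, -0.939, 0.0], [-0.001, -0.0, -1.0]]
ft_force: [-0.1, -0.6, 0.4]
finger_gap: 0.0002
gripper_force: 0.0
```

```bash
python3 - <<'E'
from h import *
c=camera_info("scene"); im=snapshot("scene")[:,:,::-1]; s=get_state()
for p in [(.4422,-.3704,.077),s["eef_pos"]]: print(np.round(proj(c,p),1))
cv2.imwrite("pics/s1.png",cv2.convertScaleAbs(cv2.resize(im[150:260,180:330],None,fx=5,fy=5,interpolation=cv2.INTER_CUBIC),alpha=1.4))
E
```

```text
[248.2 213.3]
[249.2 219.2]
```

View pics/s1.png

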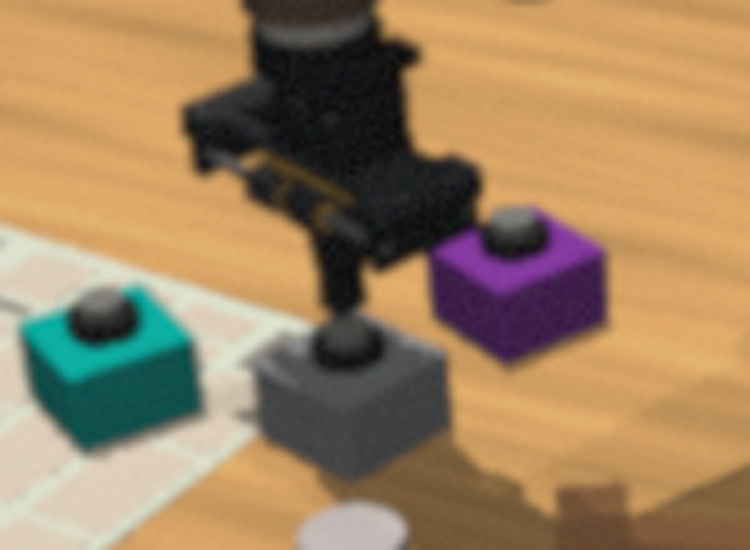

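The scene crop shows the fingertip ending at about (342,312), just above the button disc, whose centre is at (348,330). I'll triangulate the real tip height.

```bash
python3 - <<'E'
from h import *
def tri(R):
    A=np.zeros((3,3));b=np.zeros(3)
    for o,d in R:
        d=d/np.linalg.norm(d);M=np.eye(3)-np.outer(d,d);A+=M;b+=M@o
    p=np.linalg.solve(A,b);return np.round(p,4),[round(1000*np.linalg.norm(np.cross(p-o,d/np.linalg.norm(d))),1) for o,d in R]
cw=camera_info("wrist");cs=camera_info("scene");ct=camera_info("top");s=get_state()
print("tip",tri([ray(cw,323,277),ray(cs,248.5,212.3)]),s["eef_pos"])
print("button",tri([ray(ct,444,285.4),ray(cs,249.6,215.5)]))
for dz in(0,.02,.03):
  for dx in(0,.0095): 
    p=s["eef_pos"]+s["orientation"]@np.array([dx,0,-dz]); print(dx,dz,np.round(proj(cw,p)),np.round(proj(cs,p)))
E
```

```text
tip (array([ 0.4462, -0.3692,  0.081 ]), [np.float64(2.9), np.float64(2.9)]) [ 0.44270478 -0.36849261  0.05717175]
button (array([ 0.4412, -0.3697,  0.0694]), [np.float64(2.4), np.float64(2.4)])
0 0 [322. 271.] [249. 219.]
0.0095 0 [322. 253.] [247. 220.]
0 0.02 [322. 287.] [249. 213.]
0.0095 0.02 [322. 268.] [246. 215.]
0 0.03 [322. 296.] [248. 210.]
0.0095 0.03 [322. 276.] [246. 212.]
```

Call:
drive_tool --deltas '[0,0,0.05,0,0,0,0,0,0.05,0,0,0,0,0,0,0,0,0]'

```text
time: 5.05
eef_pos: [0.4426, -0.3684, 0.053]
orientation: [[0.939, -0.345, -0.001], [-0.345, -0.939, 0.001], [-0.001, -0.0, -1.0]]
ft_force: [0.1, -0.2, 0.5]
finger_gap: 0.0002
gripper_force: 0.0
```

Call:
drive_tool --deltas '[0,0,0.05,0,0,0,0,0,0.05,0,0,0,0,0,0,0,0,0]'

```text
time: 5.3
eef_pos: [0.4426, -0.3684, 0.0489]
orientation: [[0.939, -0.345, -0.001], [-0.345, -0.939, 0.0], [-0.001, -0.0, -1.0]]
ft_force: [1.1, 0.2, 0.2]
finger_gap: 0.0005
gripper_force: 0.0
```

Call:
drive_tool --deltas '[0,0,0.05,0,0,0,0,0,0.05,0,0,0,0,0,0,0,0,0]'

```text
time: 5.55
eef_pos: [0.443, -0.3687, 0.0454]
orientation: [[0.939, -0.344, 0.0], [-0.344, -0.939, -0.0], [0.0, 0.0, -1.0]]
ft_force: [-0.3, 0.7, 2.7]
finger_gap: 0.0005
gripper_force: 1.1
```

Contact. The closed fingertips sit about 29 mm short of the reported TCP.

Call:
drive_tool --deltas '[0,0,0.05,0,0,0,0,0,0,0,0,0]'

```text
time: 5.72
eef_pos: [0.4431, -0.3688, 0.0436]
orientation: [[0.939, -0.344, 0.0], [-0.344, -0.939, -0.0], [0.001, 0.0, -1.0]]
ft_force: [-0.2, 2.1, 3.2]
finger_gap: 0.0002
gripper_force: 1.6
```

Call:
drive_tool --deltas '[0,0,0.05,0,0,0,0,0,0,0,0,0]'

```text
time: 5.88
eef_pos: [0.4431, -0.3688, 0.0417]
orientation: [[0.939, -0.344, 0.0], [-0.344, -0.939, -0.0], [0.001, 0.0, -1.0]]
ft_force: [-0.6, 0.9, 4.7]
finger_gap: 0.0005
gripper_force: 2.2
```

Call:
drive_tool --deltas '[0,0,0.05,0,0,0,0,0,0,0,0,0]'

```text
time: 6.05
eef_pos: [0.4431, -0.3688, 0.0409]
orientation: [[0.939, -0.344, 0.0], [-0.344, -0.939, -0.001], [0.001, 0.001, -1.0]]
ft_force: [-2.1, 1.7, 11.0]
finger_gap: 0.0005
gripper_force: 5.0
```

Bottomed out at 11 N after 6 mm. I'll release, open the fingers and go above the wedge.

Call:
drive_tool --deltas '[0,0,-0.9,0,0,0,0,0,-0.9,0,0,6.5,0,0,-0.9,0,0,6.5,0,0,-0.9,0,0,6.5,0,0,0,0,0,6.5,0,0,0,0,0,6.5,0,0,0,0,0,6.5,-0.675,-0.72,0,0,0,0,-0.675,-0.72,0,0,0,0,-0.675,-0.72,0,0,0,0,-0.675,-0.72,0,0,0,0,-0.675,-0.72,0,0,0,0]' --gripper 1

```text
time: 7.05
eef_pos: [0.4971, -0.1771, 0.1828]
orientation: [[0.512, -0.859, -0.001], [-0.859, -0.512, 0.0], [-0.001, 0.0, -1.0]]
ft_force: [1.0, 0.5, -0.5]
finger_gap: 0.0724
gripper_force: 0.0
```

```bash
python3 - <<'E'
from h import *
c=camera_info("wrist"); im=snapshot("wrist")[:,:,::-1]; s=get_state(); cv2.imwrite("pics/w3.png",im)
c0=camera_info("scene"); sc=snapshot("scene")[:,:,::-1]; cv2.imwrite("pics/s2.png",sc)
print(s["eef_pos"],s["orientation"][:2,0],s["finger_gap"])
for p in [(.4975,-.179,.04),(.4388,-.081,.003)]: print(np.round(proj(c,p)),np.round(proj(c0,p)))
A=np.hstack([im[200:480,140:500],cv2.resize(sc[140:270,250:400],(323,280))]); cv2.imwrite("pics/m.png",cv2.convertScaleAbs(A,alpha=1.4))
E
```

```text
[ 0.49913127 -0.17208936  0.18289631] [ 0.51684493 -0.85607828] 0.07661610938465799
[323. 208.] [298. 248.]
[323. 310.] [339. 256.]
```

View pics/m.png

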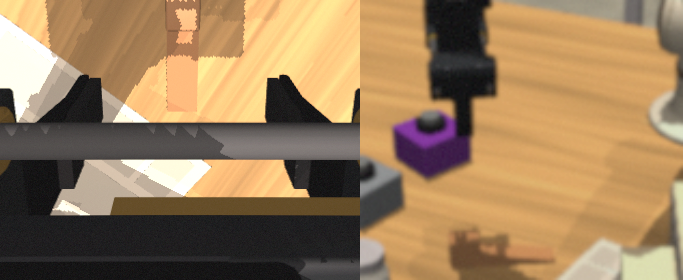

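The wrist view shows the wedge upright in the picture at u≈322, block at v≈210 and thin end at v≈311, matching the prediction of (323,310). The open fingertips are again at v≈277, so the 30 mm tip offset is independent of the opening. I'll descend between the pads.

Call:
drive_tool --deltas '[0,0,0.89,0,0,0,0,0,0.89,0,0,0,0,0,0.89,0,0,0,0,0,0.89,0,0,0,0,0,0.3,0,0,0,0,0,0.3,0,0,0,0,0,0.2,0,0,0,0,0,0.2,0,0,0,0,0,0,0,0,0]'

```text
time: 7.9
eef_pos: [0.4962, -0.179, -0.0004]
orientation: [[0.512, -0.859, -0.003], [-0.859, -0.512, 0.0], [-0.002, 0.002, -1.0]]
ft_force: [-0.6, -0.3, 0.1]
finger_gap: 0.0869
gripper_force: 0.0
```

Call:
drive_tool --deltas '[0,0,0.1,0,0,0,0,0,0.1,0,0,0,0,0,0,0,0,0]'

```text
time: 8.15
eef_pos: [0.4972, -0.1789, -0.0071]
orientation: [[0.512, -0.859, 0.0], [-0.859, -0.512, 0.0], [-0.0, -0.0, -1.0]]
ft_force: [-1.0, 0.3, -0.2]
finger_gap: 0.0873
gripper_force: 0.0
```

Call:
drive_tool --deltas '[0,0,0.1,0,0,0,0,0,0.1,0,0,0,0,0,0.05,0,0,0,0,0,0,0,0,0]'

```text
time: 8.48
eef_pos: [0.4969, -0.1788, -0.0174]
orientation: [[0.513, -0.859, -0.001], [-0.859, -0.513, 0.0], [-0.001, 0.001, -1.0]]
ft_force: [0.2, -0.0, -0.2]
finger_gap: 0.087
gripper_force: 0.0
```

Call:
drive_tool --deltas '[0,0,0,0,0,0,0,0,0,0,0,0,0,0,0,0,0,0,0,0,0,0,0,0,0,0,0,0,0,0,0,0,0,0,0,0,0,0,0,0,0,0,0,0,0,0,0,0,0,0,0,0,0,0,0,0,0,0,0,0,0,0,0,0,0,0,0,0,0,0,0,0]' --gripper 0

```text
time: 9.48
eef_pos: [0.4977, -0.1789, -0.0169]
orientation: [[0.513, -0.859, 0.001], [-0.859, -0.513, -0.0], [0.0, -0.001, -1.0]]
ft_force: [0.8, 0.9, -0.1]
finger_gap: 0.0298
gripper_force: 29.8
```

Gripped: gap 29.8 mm, 30 N. I'll lift, turn +8.3° and carry the wedge to just before the lid.

Call:
drive_tool --deltas '[0,0,-0.5,0,0,0,0,0,-0.8,0,0,0,0,0,-0.9,0,0,4.15,0,0,-0.9,0,0,4.15,0,0,-0.83,0,0,0,-0.397,-0.699,0,0,0,0,-0.397,-0.699,0,0,0,0,-0.397,-0.699,0,0,0,0,-0.397,-0.699,0,0,0,0,-0.397,-0.699,0,0,0,0,-0.397,-0.699,0,0,0,0,-0.397,-0.699,0,0,0,0]'

```text
time: 10.48
eef_pos: [0.6353, 0.0001, 0.1395]
orientation: [[0.383, -0.924, -0.002], [-0.924, -0.383, -0.0], [-0.001, 0.002, -1.0]]
ft_force: [1.2, -1.1, -1.7]
finger_gap: 0.0297
gripper_force: 29.8
```

Call:
drive_tool --deltas '[0,0,0,0,0,0,0,0,0,0,0,0]'

```text
time: 10.65
eef_pos: [0.6352, 0.0002, 0.1388]
orientation: [[0.385, -0.923, -0.003], [-0.923, -0.385, -0.0], [-0.001, 0.003, -1.0]]
ft_force: [-0.5, -0.9, -2.5]
finger_gap: 0.0296
gripper_force: 29.8
```

```bash
python3 - <<'E'
from h import *
s=get_state(); o=s["orientation"]; print(s["eef_pos"],np.degrees(np.arctan2(o[1,0],o[0,0])),s["finger_gap"])
im=snapshot("top")[:,:,::-1]; cv2.imwrite("pics/t1.png",im); sc=snapshot("scene")[:,:,::-1]; cv2.imwrite("pics/s3.png",sc)
c=camera_info("top"); cs=camera_info("scene")
tip=s["eef_pos"]-.116*o[:,0]; tip[2]=s["eef_pos"][2]+.017; print("tip",tip,proj(c,tip),proj(cs,tip),"mouth",proj(c,(.5815,.129,.13)),proj(cs,(.5815,.129,.13)))
A=np.hstack([cv2.resize(im[190:270,200:300],(400,320),interpolation=3),cv2.resize(sc[230:310,330:430],(400,320),interpolation=3)])
cv2.imwrite("pics/m2.png",cv2.convertScaleAbs(A,alpha=1.4))
E
```

```text
[6.35191587e-01 1.94719951e-04 1.38751996e-01] -67.344177732709 0.02961181308245768
tip [0.59050903 0.10724358 0.155752  ] (np.float64(244.98633299797325), np.float64(219.2524784191898)) (np.float64(385.9103251105486), np.float64(255.64402108091943)) mouth (np.float64(237.29415448624889), np.float64(224.61557823906378)) (np.float64(395.3758685122678), np.float64(264.71004718421756))
```

View pics/m2.png

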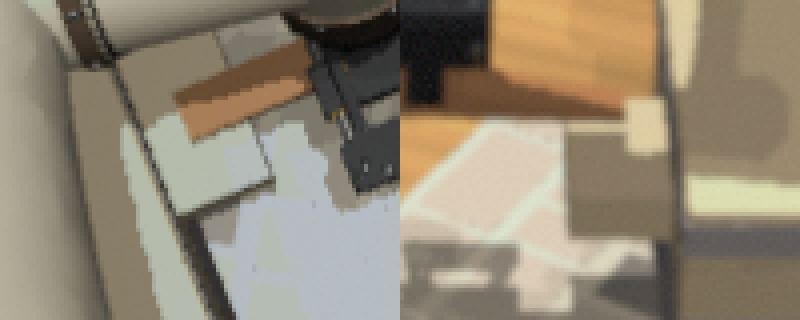

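The tip's edge in the top view is at about (245.7,219), predicted at (245.0,219.3). It is above the sill, centred and in front of the lid. I'll lower it onto the sill.

Call:
drive_tool --deltas '[0,0,0.2,0,0,0,0,0,0.2,0,0,0,0,0,0.1,0,0,0,0,0,0,0,0,0]'

```text
time: 11.08
eef_pos: [0.6339, -0.002, 0.1184]
orientation: [[0.382, -0.924, -0.004], [-0.924, -0.382, -0.0], [-0.001, 0.004, -1.0]]
ft_force: [-0.2, 0.6, -2.0]
finger_gap: 0.0299
gripper_force: 29.8
```

Call:
drive_tool --deltas '[0,0,0.05,0,0,0,0,0,0.05,0,0,0,0,0,0,0,0,0]'

```text
time: 11.33
eef_pos: [0.6353, -0.0013, 0.116]
orientation: [[0.383, -0.924, -0.0], [-0.924, -0.383, 0.0], [-0.0, 0.0, -1.0]]
ft_force: [-0.2, -0.4, -1.0]
finger_gap: 0.0297
gripper_force: 29.8
```

Call:
drive_tool --deltas '[0,0,0.025,0,0,0,0,0,0.025,0,0,0,0,0,0,0,0,0]'

```text
time: 11.58
eef_pos: [0.6354, -0.0011, 0.1142]
orientation: [[0.383, -0.924, -0.0], [-0.924, -0.383, 0.0], [-0.0, 0.0, -1.0]]
ft_force: [-0.4, 0.2, -2.8]
finger_gap: 0.0299
gripper_force: 29.8
```

Call:
drive_tool --deltas '[0,0,0.025,0,0,0,0,0,0,0,0,0]'

```text
time: 11.75
eef_pos: [0.6355, -0.0011, 0.1132]
orientation: [[0.383, -0.924, 0.0], [-0.924, -0.383, 0.0], [-0.0, -0.0, -1.0]]
ft_force: [-0.7, -0.3, -2.2]
finger_gap: 0.0299
gripper_force: 29.8
```

Call:
drive_tool --deltas '[0,0,0.025,0,0,0,0,0,0,0,0,0]'

```text
time: 11.92
eef_pos: [0.6357, -0.0012, 0.1127]
orientation: [[0.384, -0.924, 0.001], [-0.924, -0.384, -0.0], [0.0, -0.0, -1.0]]
ft_force: [-0.0, -0.5, 1.1]
finger_gap: 0.0298
gripper_force: 29.8
```

Call:
drive_tool --deltas '[0,0,0.0125,0,0,0,0,0,0,0,0,0]'

```text
time: 12.08
eef_pos: [0.6357, -0.0013, 0.1124]
orientation: [[0.384, -0.924, 0.001], [-0.924, -0.384, -0.0], [0.0, -0.001, -1.0]]
ft_force: [-0.7, -1.0, 2.4]
finger_gap: 0.0297
gripper_force: 29.8
```

Resting on the sill at the expected height. I'll push in along -x.

Call:
drive_tool --deltas '[-0.1,0,0,0,0,0,-0.1,0,0,0,0,0,-0.1,0,0,0,0,0,-0.1,0,0,0,0,0,-0.1,0,0,0,0,0,-0.1,0,0,0,0,0,-0.1,0,0,0,0,0,-0.1,0,0,0,0,0,0,0,0,0,0,0]'

```text
time: 12.83
eef_pos: [0.6236, 0.029, 0.1126]
orientation: [[0.384, -0.923, 0.002], [-0.923, -0.384, -0.0], [0.001, -0.002, -1.0]]
ft_force: [1.6, -2.9, 5.7]
finger_gap: 0.0297
gripper_force: 29.8
```

Call:
drive_tool --deltas '[-0.1,0,0,0,0,0,-0.05,0,0,0,0,0,0,0,0,0,0,0]'

```text
time: 13.08
eef_pos: [0.6215, 0.0343, 0.1127]
orientation: [[0.384, -0.923, 0.002], [-0.923, -0.384, -0.0], [0.001, -0.002, -1.0]]
ft_force: [2.2, -3.7, 5.9]
finger_gap: 0.0299
gripper_force: 29.8
```

Call:
drive_tool --deltas '[-0.05,0,0,0,0,0,0,0,0,0,0,0]'

```text
time: 13.25
eef_pos: [0.6208, 0.0359, 0.1128]
orientation: [[0.384, -0.923, 0.002], [-0.923, -0.384, -0.0], [0.001, -0.002, -1.0]]
ft_force: [1.7, -3.6, 4.7]
finger_gap: 0.0298
gripper_force: 29.8
```

Call:
drive_tool --deltas '[-0.05,0,0,0,0,0,0,0,0,0,0,0]'

```text
time: 13.42
eef_pos: [0.6201, 0.0377, 0.1128]
orientation: [[0.384, -0.923, 0.002], [-0.923, -0.384, -0.0], [0.001, -0.002, -1.0]]
ft_force: [1.2, -3.4, 5.4]
finger_gap: 0.03
gripper_force: 29.8
```

Call:
drive_tool --deltas '[-0.05,0,0,0,0,0,0,0,0,0,0,0]'

```text
time: 13.58
eef_pos: [0.6193, 0.0395, 0.1128]
orientation: [[0.384, -0.923, 0.002], [-0.923, -0.384, -0.001], [0.001, -0.002, -1.0]]
ft_force: [2.3, -3.8, 6.1]
finger_gap: 0.0299
gripper_force: 29.8
```

Call:
drive_tool --deltas '[-0.05,0,0,0,0,0,0,0,0,0,0,0]'

```text
time: 13.75
eef_pos: [0.6187, 0.041, 0.113]
orientation: [[0.384, -0.923, 0.002], [-0.923, -0.384, -0.001], [0.002, -0.002, -1.0]]
ft_force: [1.7, -4.9, 5.9]
finger_gap: 0.0301
gripper_force: 29.8
```

Call:
drive_tool --deltas '[-0.05,0,0,0,0,0,0,0,0,0,0,0]'

```text
time: 13.92
eef_pos: [0.6183, 0.0421, 0.1131]
orientation: [[0.384, -0.923, 0.003], [-0.923, -0.384, -0.002], [0.003, -0.002, -1.0]]
ft_force: [3.0, -7.3, 6.2]
finger_gap: 0.0297
gripper_force: 29.8
```

Call:
drive_tool --deltas '[-0.05,0,0,0,0,0,0,0,0,0,0,0]'

```text
time: 14.08
eef_pos: [0.6179, 0.0431, 0.1131]
orientation: [[0.384, -0.923, 0.003], [-0.923, -0.384, -0.003], [0.004, -0.002, -1.0]]
ft_force: [4.9, -9.9, 4.8]
finger_gap: 0.0297
gripper_force: 29.8
```

Call:
drive_tool --deltas '[-0.05,0,0,0,0,0,0,0,0,0,0,0]'

```text
time: 14.25
eef_pos: [0.6172, 0.0446, 0.1131]
orientation: [[0.384, -0.923, 0.003], [-0.923, -0.384, -0.004], [0.005, -0.002, -1.0]]
ft_force: [6.0, -10.7, 5.5]
finger_gap: 0.0296
gripper_force: 29.8
```

Lid contact came at eef y≈0.0405, so 36 mm more puts the target at eef y≈0.0737.

Call:
drive_tool --deltas '[-0.06,0,0,0,0,0,-0.06,0,0,0,0,0,-0.06,0,0,0,0,0,-0.06,0,0,0,0,0,-0.06,0,0,0,0,0,-0.06,0,0,0,0,0,-0.06,0,0,0,0,0,-0.06,0,0,0,0,0,-0.06,0,0,0,0,0,-0.06,0,0,0,0,0,0,0,0,0,0,0]'

```text
time: 15.17
eef_pos: [0.6077, 0.0666, 0.1131]
orientation: [[0.384, -0.923, 0.003], [-0.923, -0.384, -0.004], [0.005, -0.001, -1.0]]
ft_force: [5.0, -11.0, 5.2]
finger_gap: 0.0297
gripper_force: 29.8
```

```bash
python3 - <<'E'
from h import *
s=get_state(); o=s["orientation"]; print(s["eef_pos"],s["ft_force"],s["ft_torque"])
im=snapshot("top")[:,:,::-1]; cv2.imwrite("pics/t2.png",im); sc=snapshot("scene")[:,:,::-1]; cv2.imwrite("pics/s4.png",sc)
a=cv2.cvtColor(cv2.imread("pics/s3.png"),6).astype(float); b=cv2.cvtColor(sc.copy(),6).astype(float)
c=camera_info("scene")
# vertical image shift of lid front edge / wedge visible length
R=np.array([.923,.384,0]);D=np.array([-.384,.923,0]);m=np.array([.5827,.1265,.13])
for off in(-.1,.1):
  p=m+R*off+[0,0,.045]; print(off,proj(c,p),proj(c,p+[0,0,.006]))
x0,y0=map(int,proj(c,m+R*.11+[0,0,.045]))
for n,w in(("edge",(x0-25,y0-15,50,30)),("back",(int(proj(c,m+D*.24+R*.1)[0])-25,int(proj(c,m+D*.24+R*.1+[0,0,.045])[1])-15,40,30))):
  x,y,W,H=w; print(n,w,cv2.phaseCorrelate(a[y:y+H,x:x+W].copy(),b[y:y+H,x:x+W].copy(),cv2.createHanningWindow((W,H),cv2.CV_64F)))
E
```

```text
[0.60773851 0.06663996 0.11308218] [  4.95580017 -10.96741151   5.2168666 ] [-3.1607075  -1.33019035  0.01017662]
-0.1 (np.float64(392.7759471375207), np.float64(226.1068455030541)) (np.float64(392.9036245498245), np.float64(224.0363162834995))
0.1 (np.float64(398.1050948932684), np.float64(275.06643330665605)) (np.float64(398.27380668140466), np.float64(272.8454179280172))
edge (373, 262, 50, 30) ((0.18631997605603345, -1.2285684898646991), 0.5101090006990705)
back (479, 261, 40, 30) ((0.11710413045542722, -0.04133303461775739), 1.0125841869275656)
```

Call:
drive_tool --deltas '[-0.05,0,0,0,0,0,-0.05,0,0,0,0,0,-0.05,0,0,0,0,0,-0.04,0,0,0,0,0,0,0,0,0,0,0,0,0,0,0,0,0]'

```text
time: 15.77
eef_pos: [0.6048, 0.0735, 0.1131]
orientation: [[0.384, -0.923, 0.003], [-0.923, -0.384, -0.004], [0.005, -0.001, -1.0]]
ft_force: [4.9, -11.6, 5.6]
finger_gap: 0.0296
gripper_force: 29.8
```

```bash
python3 - <<'E'
from h import *
s=get_state(); print(s["eef_pos"],s["ft_force"],s["gripper_force"])
sc=snapshot("scene")[:,:,::-1]; cv2.imwrite("pics/s5.png",sc); cv2.imwrite("pics/t3.png",snapshot("top")[:,:,::-1])
a=cv2.imread("pics/s3.png"); c=camera_info("scene")
# lid top-side edge: dark/bright boundary along columns at near side face, subpixel by gradient centroid
R=np.array([.923,.384,0]);D=np.array([-.384,.923,0]);m=np.array([.5827,.1265,.13])
for t in(.01,.03,.06,.12,.2):
  x,y=proj(c,m+R*.12+D*t+[0,0,.045]); x=int(round(x));y=int(y)
  f=lambda im:(lambda g:(np.arange(len(g))*g).sum()/g.sum())(np.abs(np.diff(cv2.GaussianBlur(im,(3,3),0)[y-7:y+8,x].astype(float).sum(1)))**2)
  print(t,(x,y),"rise px",round(f(a)-f(sc),2),"exp for 6mm at t",round(2.2*(1-t/.24),2))
E
```

```text
[0.60481301 0.07352155 0.113067  ] [  4.92345724 -11.55017776   5.56377164] 29.845385123044252
0.01 (403, 280) rise px -1.18 exp for 6mm at t 2.11
0.03 (413, 280) rise px -1.5 exp for 6mm at t 1.93
0.06 (427, 281) rise px -1.28 exp for 6mm at t 1.65
0.12 (455, 281) rise px 1.13 exp for 6mm at t 1.1
0.2 (492, 281) rise px 0.35 exp for 6mm at t 0.37
```

```bash
python3 - <<'E'
import cv2,numpy as np
s=cv2.imread("pics/s5.png"); t=cv2.imread("pics/t3.png")
A=np.hstack([cv2.resize(t[180:270,190:290],(400,360),interpolation=3),cv2.resize(s[215:305,340:440],(400,360),interpolation=3)])
cv2.imwrite("pics/m3.png",cv2.convertScaleAbs(A,alpha=1.4))
E
```

```text
(no output)
```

The lid-edge shift in the scene camera where it is clear of shadow (1.13 px measured, 1.10 expected; 0.35 measured, 0.37 expected) agrees with a 6 mm lift, and the grip is steady. I'll hand it in.

```bash
python3 -c "
from rig import arm; print(arm.sign_off())"
```

```text
the job is handed in; nothing more can be done
None
```

The job is handed in at about 16 s: the stop button was pressed fully (6 mm) and released, and the wedge is on the sill, still gripped, holding the lid's front edge about 6 mm up as estimated from the push distance and the camera.

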